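# Load the fitting vial and index the sample slide by one lock hole

## Robot

A 6-joint arm with a two-finger parallel gripper is mounted at the origin on a cart in front of the work surface, level with it; the furniture and walls round the work are solid. World frame = base frame: x ahead of the robot, y to its left, z up, the work surface at z = 0. Lengths are in mm, angles in rad, forces in N, time in s.
With the tool pointing down it reaches from about 250 to 800 mm from the base axis. Payload 8.5 kg.
Tool frame: the origin (TCP) lies between the finger pads; the fingertips stand 11 mm ahead of it and the grasp point (between the pads) lies 8 mm behind it (robot.nose_length is the distance from the TCP to the fingertips, in mm); x points along the fingers, z is the direction in which the jaws open and shut, and the axes are right-handed (so a half turn about x gives the same grasp; the last joint's range is limited). The gripper opens to 85 mm and grips with 20 to 120 N. Pads are 22 mm wide; open, the fingers measure 114 mm over their backs; the gripper's body (76 mm by 85 mm) begins 54 mm behind the grasp point. The pads swing forward as they close: fully open they stand 13 mm farther back than shut.
Start: joints at [-1.167, 0.238, -0.013, 1.319, 0, 1.571], TCP at [206.262, -482.738, 242.276] pointing down, gripper open.
Joint ranges: [-2.66, 2.66], [-1.03, 1.9], [-1.14, 1.46], [-1.82, 2.27], [-1.45, 1.34], [-3.14, 3.14]. Speed limits (rad/s): [2.22, 2.22, 2.79, 3.14, 3.14, 3.14].

## Interface

Orientations are given as a unit quaternion [w, x, y, z].
In Python, from plant import robot gives the robot as it stands. Calls block until the motion is done:
- robot.move_pose(position, orientation): joint-space move of the TCP to a pose.
- robot.movel(position, attitude=None, speed=150): straight line of the TCP; attitude=None keeps the orientation; speed is the mean speed in mm/s.
- robot.set_joints(angles): joint-space move.
- robot.ungrasp() and robot.close(): open the fingers fully, or close them until they stop; the grip force is fixed at half the most.
- robot.pause(seconds).
- robot.solve_ik(position, orientation): joint angles nearest the present ones, or None.
- robot.camera(name): name is "scene" or "top"; returns the picture (400x640x3 uint8, red, green, blue); there is no depth.
- robot.get_calibration(name): a dict with "intrinsics" (3x3 intrinsics, pixels), "k1" (the pictures are not rectified: a ray, as slopes to the right and down, at radius r is drawn at 1 + k1 r^2 times it, then the intrinsics apply), "cam_to_world" (4x4, takes a point from camera to world coordinates). Camera axes: x right, y up, looking along -z (the intrinsics and any distortion apply to the point x, -y, -z); pixel columns grow to the right and rows downward; lengths in mm; the calibration is good to about 2 mm. A picture is of the moment at which its call begins. get_calibration takes no time and is no camera call.
A pose or a line that the arm cannot do raises robot.IKError and nothing moves.
- robot.hand_in(): hands the job in, once; it reports no verdict.
Readings, each from a call of its own:
- robot.get_clock(): time.
- robot.get_joint_positions(): joint angles.
- robot.get_qd(): joint speeds.
- robot.get_joint_torque(): joint torques, N m.
- robot.get_tool_pos(): TCP position.
- robot.get_eef_rot(): TCP orientation.
- robot.get_contact_force(): force on the tool from outside, world axes, zero at the start.
- robot.get_torque(): the same for the moment, N m.
- robot.get_opening(): finger opening in mm.
Only numpy, scipy, OpenCV 4.12 (cv2) and the standard library are available. Lean on these libraries where they do the work, as an engineer would, in place of code of your own. Each camera call takes 0.05 s, during which the arm holds its last target.

## Task

Two white-capped vials of different thickness stand on the worktop: stand the one that fits the bore into the cup of the sample slide, down to the floor of the cup, and let it go. Then pull up the slide's spring lock plunger by its knob, shift the carriage one hole to the left and let the pin go fully home in that next hole, and finish there still gripping the knob, with the pin engaged. The vial that does not fit ends standing upright on the worktop; leave the other things where they are.

Things in the scene. Friction and masses are not known exactly. Their poses are not given: they have to be found in the camera images.
- vial_narrow: The vial that fits: clear glass with a white ribbed cap, 20 mm in diameter, 50 mm tall, 22 g, standing on the worktop. Origin: centre of its underside, z up.
- vial_wide: The vial that does not fit: same look, 24 mm in diameter, 56 mm tall, standing on the worktop. Origin: centre of its underside, z up. The two vials may have changed places.
- slide_base: Sample slide, fixed to the worktop: an 80 x 310 x 8 mm base plate, two dark end blocks (76 mm high) and between them a level 30 mm square steel tube, its top 70 mm above the worktop. Four 11 mm lock holes in the tube's top, 45 mm apart, at y = -67.5, -22.5, +22.5, +67.5 mm. Origin: centre of the underside of the base plate; y runs along the tube to the left, x away from the robot (yaw within 0.3 rad of the world), z up.
- carriage (a joint): Position in m of the aluminium sleeve (42 x 64 mm, top at 76.5 mm) along the tube: 0 = pin in the second hole from the right, where it starts; +0.045 = next hole to the left; range -0.045 to 0.09. It slides freely (about 1.5 N) once the pin is out and moves only with play of about 1.5 mm while the pin is in. The carriage carries the cup and the plunger along.
- plunger (a joint): Lift in m of the lock plunger: 0 = pin fully home, 12 mm deep in the hole; above 0.012 the pin is clear of the tube; end of travel 0.018. A spring pulls it down with 3 N at 0 and about 6 N at 0.018; let go between holes, the pin rests on the tube's top.
- knob (a point): Middle of the plunger's knob, a black upright cylinder 26 mm in diameter and 26 mm high, above the carriage's middle; 111.5 mm above the worktop while the pin is home (the knob's underside is then 22 mm above the sleeve). Below it is only the 17 mm thick barrel, with a 24 mm nut at its foot up to 82.5 mm. Moves with carriage and plunger.
- cup_floor (a point): Centre of the floor of the cup's bore, 42 mm above the worktop. The cup is a 44 mm square grey block on the robot's side of the carriage, 75 mm from the knob's axis. Bore 22.4 mm in diameter with a 3 mm lead-in chamfer, 18 mm deep, rim 60 mm above the worktop: a seated vial_narrow stands 32 mm out of it. Moves with the carriage.
- next_hole (a point): Centre of the mouth of the next hole to the left, in the top of the tube, 45 mm along the tube from where the pin starts. On the left behind the slide stands a tall black computer case (310 x 155 x 340 mm, centre about 0.71 m ahead and 0.51 m left of the robot's base, fixed): swing the arm clear of it.
- mortar: Bystander: mortar, 62 mm in diameter, 28 mm high, right and behind. Origin under its centre.
- die_body: Bystander: plain steel die, a cylinder 38 mm in diameter, 36 mm high, near the front edge. Origin under its centre.
- hex_driver: Bystander: small screwdriver, 108 mm long, 14 mm thick, lying near the front edge on the left. Origin under its centre.

How it is judged (in metres and radians):
On the way, in this order (a step that is already met when the one before it is completed fails the run):
1. the narrow vial stands in the cup, let go, the carriage still at its first hole (horizontal distance between vial_narrow and cup_floor below 0.004 m and z of vial_narrow in the frame of cup_floor below 0.004 m and angle between vial_narrow's own z axis and vertical below 0.2 rad and contact force between the fingers and vial_narrow below 0.2 N and value of joint carriage below 0.006 m and value of joint plunger below 0.003 m), for 0.2 s.
2. the plunger is pulled up until the pin is clear of the tube, at the first hole (value of joint plunger above 0.0105 m and value of joint carriage below 0.01 m), for 0.1 s.
3. the carriage is brought one hole to the left (value of joint carriage between 0.04 and 0.05 m), for 0.1 s.
At the end, for the whole second after the job is handed in: Carriage at the next hole (45 mm left of its start, within 3.5 mm), pin fully home (within 2.5 mm), fingers still gripping the knob (over 2 N); the narrow vial stands in the cup on its floor (within 4 mm, tilt under 0.2 rad); the wide vial stands upright on the worktop (value of joint carriage between 0.0415 and 0.0485 m and value of joint plunger below 0.0025 m and contact force between the fingers and plunger above 2 N and horizontal distance between vial_narrow and cup_floor below 0.004 m and z of vial_narrow in the frame of cup_floor below 0.004 m and angle between vial_narrow's own z axis and vertical below 0.2 rad and height (world z) of vial_wide below 0.005 m and angle between vial_wide's own z axis and vertical below 0.1 rad); the arm keeps its last pose, push and grip.
It fails at once if the mortar is moved by more than 3 cm (distance of mortar from where it was at the start of the episode above 0.03 m).
It fails at once if the steel die is moved by more than 3 cm (distance of die_body from where it was at the start of the episode above 0.03 m).
It fails at once if the screwdriver is moved by more than 3 cm (distance of hex_driver from where it was at the start of the episode above 0.03 m).
It also fails if it takes over 64 s, if anything falls off the work surface, if the arm or the gripper's body presses on something with over 40 N, if the wrist force passes 120 N, or if a joint passes its speed limit or range.

## Working session

There is one attempt and no reset: what is moved stays moved. The work goes in short steps, each a Python script; the robot and the scene stay as the last script left them, time stands still between calls to the robot, and variables do not carry over. Pictures are saved under pics/ and viewed, and the job is handed in when it is done.

```bash
ls; mkdir -p pics; python3 - <<'E'
from plant import robot
import cv2, numpy as np
for n in ("scene","top"):
    im=robot.camera(n); cv2.imwrite(f"pics/{n}0.png",im[:,:,::-1])
    c=robot.get_calibration(n); print(n,np.round(c["intrinsics"],2),c["k1"],np.round(c["cam_to_world"],3))
print(robot.get_clock(),robot.get_tool_pos(),robot.get_eef_rot(),robot.get_opening())
E
```

```text
pics
scene [[434.22   0.   317.54]
 [  0.   434.22 199.01]
 [  0.     0.     1.  ]] 0.005154406293033411 [[-6.88000e-01  4.98000e-01 -5.28000e-01 -6.42010e+01]
 [-7.26000e-01 -4.81000e-01  4.92000e-01  5.36885e+02]
 [-9.00000e-03  7.22000e-01  6.92000e-01  8.71607e+02]
 [ 0.00000e+00  0.00000e+00  0.00000e+00  1.00000e+00]]
top [[479.63   0.   320.36]
 [  0.   479.63 205.31]
 [  0.     0.     1.  ]] -0.09615978946194013 [[ 1.500000e-02  9.970000e-01 -7.100000e-02  4.182280e+02]
 [-1.000000e+00  1.400000e-02 -7.000000e-03 -5.772500e+01]
 [-5.000000e-03  7.100000e-02  9.970000e-01  1.554135e+03]
 [ 0.000000e+00  0.000000e+00  0.000000e+00  1.000000e+00]]
0.1 [ 206.13235899 -482.47547211  241.7436117 ] [ 0.58972681  0.38982688  0.59048603 -0.38933732] 85.1874050413331
```

View pics/scene0.png

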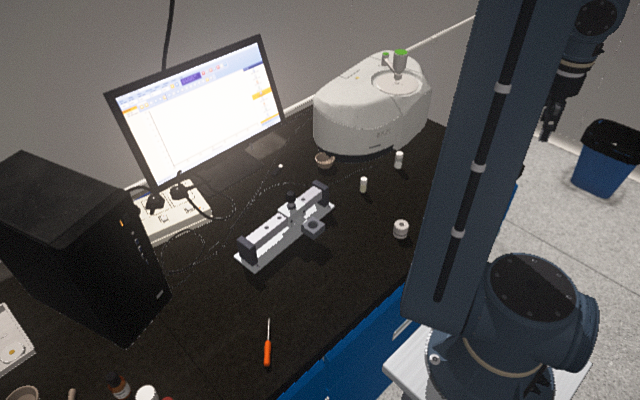

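View pics/top0.png

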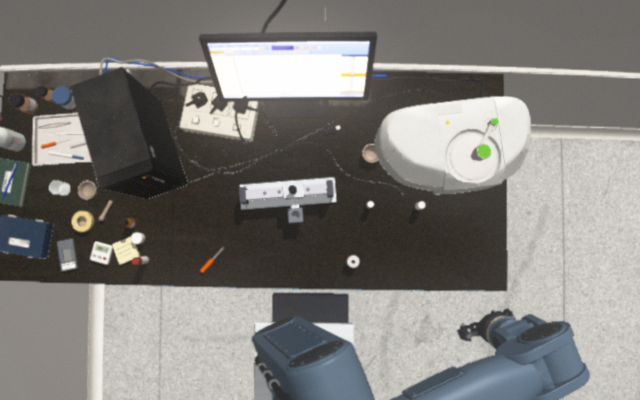

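The scene view shows the slide around (285,225) and the vials at (363,184) and (398,159). In the top view the vials are at (370,205) and (420,205), and the knob is near (292,189). I'll enlarge these areas.

```bash
python3 - <<'E'
import cv2
a=cv2.imread("pics/scene0.png"); b=cv2.imread("pics/top0.png")
cv2.imwrite("pics/s_slide.png",cv2.resize(a[170:280,225:345],None,fx=6,fy=5.4545454545,interpolation=cv2.INTER_CUBIC)[:600])
cv2.imwrite("pics/s_vials.png",cv2.resize(a[140:215,345:425],None,fx=8,fy=8,interpolation=cv2.INTER_CUBIC)[:600])
cv2.imwrite("pics/t_slide.png",cv2.resize(b[170:230,230:345],None,fx=6.5,fy=6.5,interpolation=cv2.INTER_CUBIC))
cv2.imwrite("pics/t_vials.png",cv2.resize(b[190:220,355:435],None,fx=10,fy=10,interpolation=cv2.INTER_CUBIC))
E
```

```text
(no output)
```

View pics/s_slide.png

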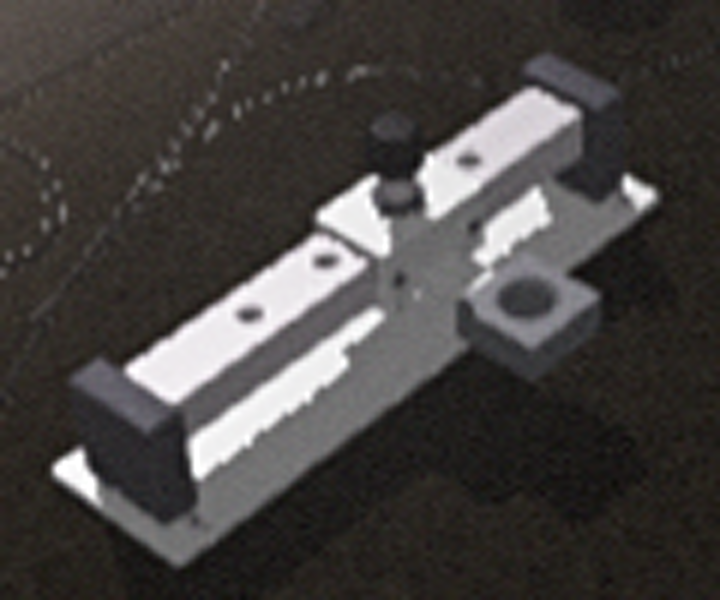

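View pics/s_vials.png

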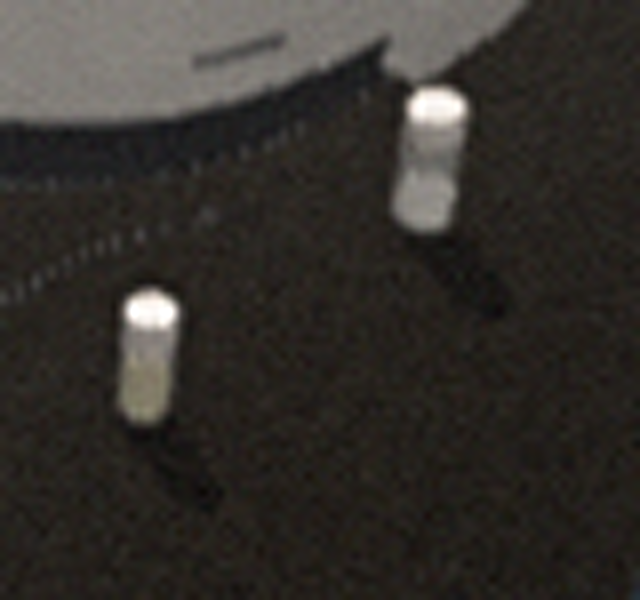

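View pics/t_slide.png

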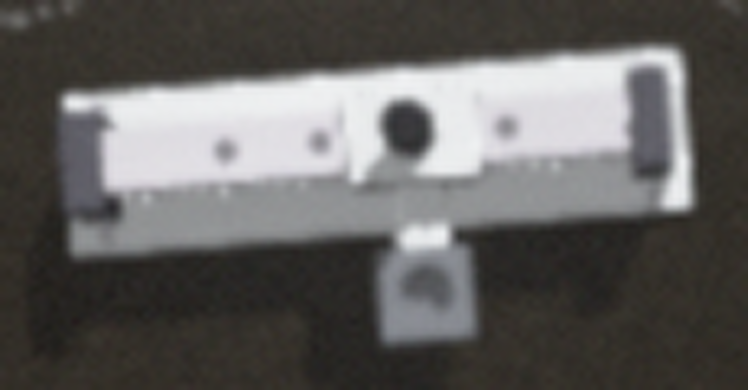

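View pics/t_vials.png

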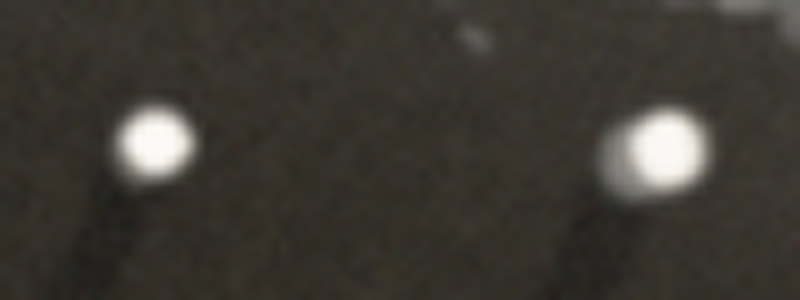

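```bash
cat > h.py <<'E'
import numpy as np, cv2
from plant import robot
CAL={n:robot.get_calibration(n) for n in ("scene","top")}
def ray(n,px):
    c=CAL[n];K=c["intrinsics"];T=np.array(c["cam_to_world"])
    p=cv2.undistortPoints(np.array([[px]],float),np.array(K,float),np.array([c["k1"],0,0,0,0.]))[0,0]
    d=T[:3,:3]@np.array([p[0],-p[1],-1]); return T[:3,3],d/np.linalg.norm(d)
def tri(s,t):
    A=np.zeros((3,3));b=np.zeros(3);R=[ray("scene",s),ray("top",t)]
    for o,d in R:
        P=np.eye(3)-np.outer(d,d);A+=P;b+=P@o
    x=np.linalg.solve(A,b)
    return x,[round(float(np.linalg.norm(np.cross(x-o,d))),1) for o,d in R]
def onz(n,px,z):
    o,d=ray(n,px); return o+d*(z-o[2])/d[2]
def proj(n,X):
    c=CAL[n];K=c["intrinsics"];T=np.array(c["cam_to_world"])
    q=T[:3,:3].T@(np.array(X,float)-T[:3,3]);u,v=q[0]/-q[2],-q[1]/-q[2]
    f=1+c["k1"]*(u*u+v*v);return np.array([K[0][0]*u*f+K[0][2],K[1][1]*v*f+K[1][2]])
def cp(u,v,sx,sy,x0,y0): return ((u+.5)/sx-.5+x0,(v+.5)/sy-.5+y0)
E
python3 - <<'E'
from h import *
np.set_printoptions(precision=1,suppress=True)
ss=lambda u,v:cp(u,v,6,5.4545,225,170); sv=lambda u,v:cp(u,v,8,8,345,140)
ts=lambda u,v:cp(u,v,6.5,6.5,230,170); tv=lambda u,v:cp(u,v,10,10,355,190)
F={"hole3":(ss(325,262),ts(320,142),70),"hole4":(ss(249,314),ts(226,150),70),"hole1":(ss(469,160),ts(507,126),70),
"knobtop":(ss(393,125),ts(407,126),124.5),"cup":(ss(530,303),ts(428,297),60),
"vL":(sv(151,310),tv(155,142),50),"vR":(sv(438,106),tv(668,149),56)}
for k,(s,t,z) in F.items():
    x,r=tri(s,t);print(k,x,r,"scene@z",onz("scene",s,z),"top@z",onz("top",t,z))
# base footprints
for n,b,t in (("vL",(144,412),(0,0)),("vR",(421,220),(0,0))):
    print(n,"base",onz("scene",sv(*b),0))
for n,px,w,z in (("vL",(151,310),57,50),("vR",(438,106),63,56)):
    o,d=ray("scene",sv(*px));X=onz("scene",sv(*px),z);print(n,"capwidth scene",np.linalg.norm(X-o)/434*w/8)
E
```

```text
hole3 [567.   83.3  67.7] [1.6, 1.6] scene@z [566.5  85.7  70. ] top@z [565.6  81.9  70. ]
hole4 [562.3 128.3  69.3] [1.6, 1.6] scene@z [563.1 129.7  70. ] top@z [561.2 127.   70. ]
hole1 [575.6  -6.7  68.2] [1.1, 1.1] scene@z [575.1  -4.8  70. ] top@z [574.6  -7.5  70. ]
knobtop [569.6  38.2 124.6] [2.0, 2.0] scene@z [571.3  39.4 124.5] top@z [568.2  36.8 124.5]
cup [494.3  31.   56.6] [2.1, 2.1] scene@z [493.6  34.4  60. ] top@z [492.6  29.4  60. ]
vL [ 533.9 -203.6   48. ] [1.2, 1.2] scene@z [ 533.4 -201.    50. ] top@z [ 532.8 -204.2   50. ]
vR [ 533.5 -365.    53.5] [1.1, 1.1] scene@z [ 532.5 -361.5   56. ] top@z [ 532.5 -365.2   56. ]
vL base [ 533.1 -201.6    0. ]
vR base [ 532.4 -361.5    0. ]
vL capwidth scene 20.614101824023873
vR capwidth scene 24.53623945856252
```

Cap widths are 20.6 and 24.5 mm and triangulated tops are 48 and 53.5 mm. So the left vial at (533,-203) is the narrow one. The slide's yaw is about 0.097, the knob is at about (570.5,38.8), and the cup is at about (495.5,31.5). Next I'll grasp the narrow vial with the jaws along the tube.

```bash
cat >> h.py <<'E'
from scipy.spatial.transform import Rotation
PSI=0.097
def qdown(psi=PSI,flip=False):
    z=np.array([-np.sin(psi),np.cos(psi),0])*(-1 if flip else 1);x=np.array([0,0,-1.]);y=np.cross(z,x)
    q=Rotation.from_matrix(np.c_[x,y,z]).as_quat();return [q[3],q[0],q[1],q[2]]
def snap(name):
    for n in ("scene","top"): cv2.imwrite(f"pics/{n}_{name}.png",robot.camera(n)[:,:,::-1])
def st(): print("t",round(robot.get_clock(),2),"tcp",np.round(robot.get_tool_pos(),1),"F",np.round(robot.get_contact_force(),1),"op",round(robot.get_opening(),1))
E
python3 - <<'E'
from h import *
for f in (0,1):
    q=qdown(flip=f)
    for p in ([533.5,-203,150],[533.5,-203,34],[495.5,31.5,150],[495.5,31.5,76],[570.5,38.8,103],[566,84,119]):
        j=robot.solve_ik(p,q);print(f,p,None if j is None else np.round(j,2))
E
```

```text
0 [533.5, -203, 150] [-0.36  0.36 -0.08  1.13  0.   -0.46]
0 [533.5, -203, 34] [-0.36  0.46 -0.25  0.86  0.   -0.46]
0 [495.5, 31.5, 150] [ 0.06  0.24 -0.26  1.08  0.   -0.03]
0 [495.5, 31.5, 76] [ 0.06  0.31 -0.37  0.89  0.   -0.03]
0 [570.5, 38.8, 103] [ 0.07  0.4  -0.15  1.02  0.   -0.03]
0 [566, 84, 119] [ 0.15  0.38 -0.13  1.06  0.    0.05]
1 [533.5, -203, 150] [-0.36  0.36 -0.08  1.13  0.    2.68]
1 [533.5, -203, 34] [-0.36  0.46 -0.25  0.86  0.    2.68]
1 [495.5, 31.5, 150] [ 0.06  0.24 -0.26  1.08  0.    3.11]
1 [495.5, 31.5, 76] [ 0.06  0.31 -0.37  0.89  0.    3.11]
1 [570.5, 38.8, 103] [ 0.07  0.4  -0.15  1.02  0.    3.11]
1 [566, 84, 119] [ 0.15  0.38 -0.13  1.06  0.   -3.09]
```

```bash
python3 - <<'E'
from h import *
q=qdown()
robot.move_pose([533.5,-203,130],q); st()
robot.movel([533.5,-203,34],speed=120); st()
robot.close(); st()
robot.movel([533.5,-203,140],speed=150); st()
robot.move_pose([495.5,31.5,140],q); st()
robot.movel([495.5,31.5,105],speed=100);st()
snap("cup1")
a=cv2.imread("pics/scene_cup1.png"); b=cv2.imread("pics/top_cup1.png")
cv2.imwrite("pics/cup1s.png",cv2.resize(a[150:270,245:365],None,fx=5,fy=5,interpolation=cv2.INTER_CUBIC))
cv2.imwrite("pics/cup1t.png",cv2.resize(b[150:270,235:355],None,fx=5,fy=5,interpolation=cv2.INTER_CUBIC))
E
```

```text
t 1.87 tcp [ 533.4 -203.5  130.2] F [-0.4  0.6 -0.1] op 85.6
t 2.82 tcp [ 534.  -203.3   34.6] F [ 0.2  0.3 -0.9] op 85.7
t 3.44 tcp [ 533.6 -203.    34.2] F [-0.3  0.   2.5] op 18.0
t 4.3 tcp [ 533.  -202.8  139.2] F [ 0.9 -1.   0.1] op 18.2
t 5.24 tcp [495.8  30.9 139.8] F [ 0.5 -1.1 -0.9] op 18.6
t 5.74 tcp [495.6  30.8 104.9] F [-0.1 -0.4 -0. ] op 18.0
```

View pics/cup1s.png

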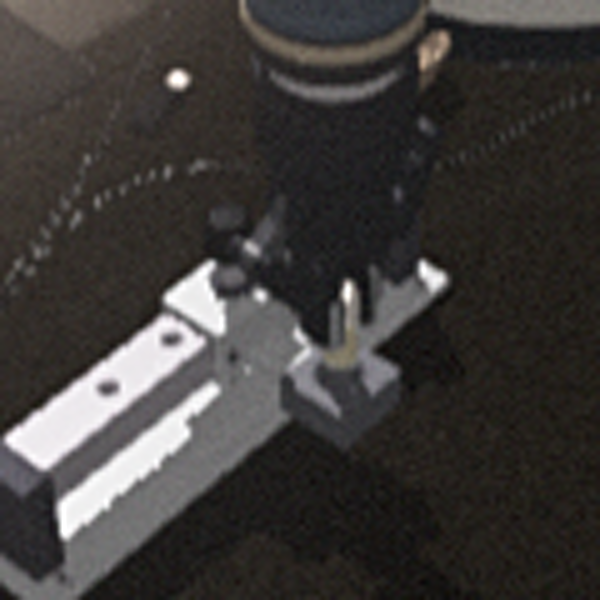

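View pics/cup1t.png

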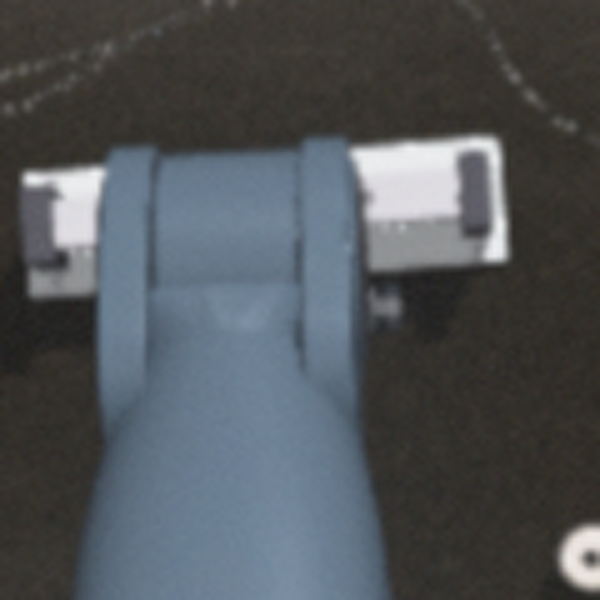

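The vial is held (opening 18 mm) and hangs over the cup, with its lower end near crop (342,362). The top view is blocked by the arm. I'll check the relative offset in a finer crop.

```bash
python3 - <<'E'
from h import *
a=cv2.imread("pics/scene_cup1.png");x0,y0,s=295,200,13
c=cv2.resize(a[200:245,295:335],None,fx=s,fy=s,interpolation=cv2.INTER_CUBIC)
c=cv2.convertScaleAbs(c,alpha=1.4,beta=20);cv2.imwrite("pics/cup1f0.png",c)
def mk(P,col):
    p=proj("scene",P);u=(p-[x0,y0]+.5)*s-.5;cv2.circle(c,tuple(int(v) for v in u),1,col,2)
# cup rim circle as seen by scene and vial bottom circle as expected in robot coords
for t in np.linspace(0,2*np.pi,40):
    d=np.array([np.cos(t),np.sin(t),0])
    mk(np.array([493.6,34.4,60])+11.2*d,(0,0,255))
    mk(np.array([495.6,31,71])+10*d,(0,255,0))
    mk(np.array([495.6,31,71+24])+10*d,(255,255,0))
cv2.imwrite("pics/cup1f.png",np.hstack([c]))
E
```

```text
(no output)
```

View pics/cup1f0.png

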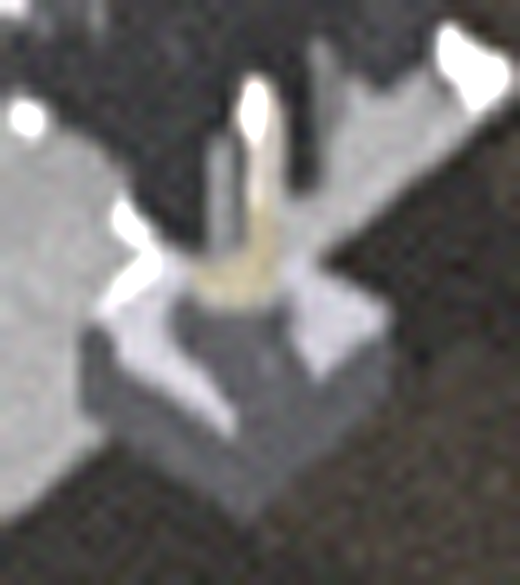

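View pics/cup1f.png

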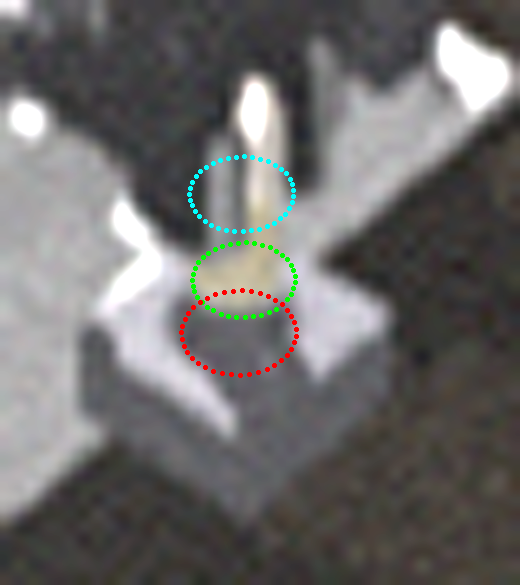

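```bash
python3 - <<'E'
from h import *
robot.movel([496,32,97],speed=60);st()
for z in (94,92,90,87,84,81,79,77):
    robot.movel([496,32,z],speed=40);st()
    F=np.array(robot.get_contact_force())
    if np.linalg.norm(F)>12: print("stop");break
E
```

```text
t 6.12 tcp [495.8  32.   96.8] F [-1.   0.1 -0.6] op 18.0
t 6.38 tcp [495.9  32.   93.9] F [1.  0.2 0.6] op 18.3
t 6.62 tcp [495.9  32.   91.9] F [ 0.5 -0.3 -0.3] op 18.2
t 6.88 tcp [495.9  32.   89.9] F [-0.1 -0.4 -1.2] op 18.4
t 7.12 tcp [495.8  32.   86.8] F [ 0.2 -0.  -0.7] op 18.3
t 7.38 tcp [495.8  32.   83.8] F [ 0.3 -0.2 -0.9] op 18.0
t 7.62 tcp [495.9  32.   80.8] F [ 0.6 -0.5 -0.8] op 18.3
t 7.88 tcp [495.9  32.   78.9] F [-0.9 -0.2 -1.1] op 18.0
t 8.12 tcp [495.9  32.   76.9] F [-0.4  0.1 -0.3] op 18.0
```

```bash
python3 - <<'E'
from h import *
robot.movel([496,32,76],speed=30);st()
robot.movel([496,32,75.2],speed=30);st()
a=robot.camera("scene")[:,:,::-1]
cv2.imwrite("pics/cup2.png",cv2.resize(a[180:260,270:350],None,fx=7,fy=7,interpolation=cv2.INTER_CUBIC))
E
```

```text
t 8.38 tcp [496.1  32.   76.2] F [-0.2  0.8  2.2] op 18.5
t 8.62 tcp [496.3  32.   76.1] F [-2.2  0.2 12.4] op 18.4
```

View pics/cup2.png

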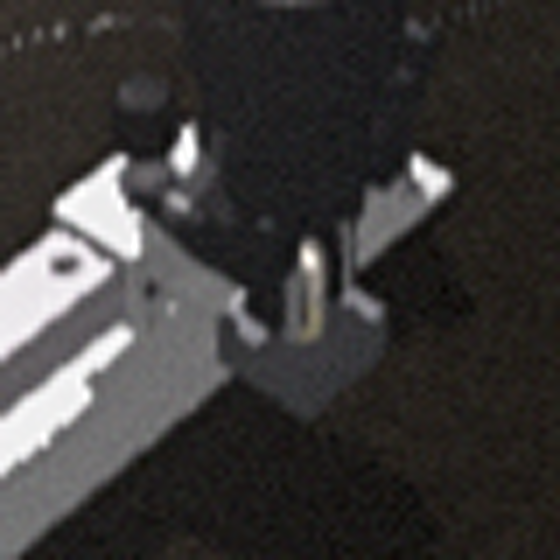

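The vial met the floor at exactly the expected TCP height (76.1, 12 N) after entering the bore without force. I'll let go and look.

```bash
python3 - <<'E'
from h import *
robot.movel([496,32,76],speed=30)
robot.ungrasp();st()
robot.pause(0.3)
robot.movel([496,32,165],speed=150);st()
robot.move_pose([520,-150,180],qdown());st()
snap("rel")
a=cv2.imread("pics/scene_rel.png");b=cv2.imread("pics/top_rel.png")
cv2.imwrite("pics/rel.png",np.hstack([cv2.resize(a[180:260,270:350],None,fx=5,fy=5,interpolation=cv2.INTER_CUBIC),cv2.resize(b[160:240,250:330],None,fx=5,fy=5,interpolation=cv2.INTER_CUBIC)]))
E
```

```text
t 9.58 tcp [496.  32.  76.] F [0.2 0.9 0.7] op 85.5
t 10.62 tcp [495.6  32.  164.3] F [-0.4  0.9  0.3] op 85.3
t 11.39 tcp [ 519.5 -149.8  179.1] F [-0.4  1.   0.7] op 85.4
```

View pics/rel.png

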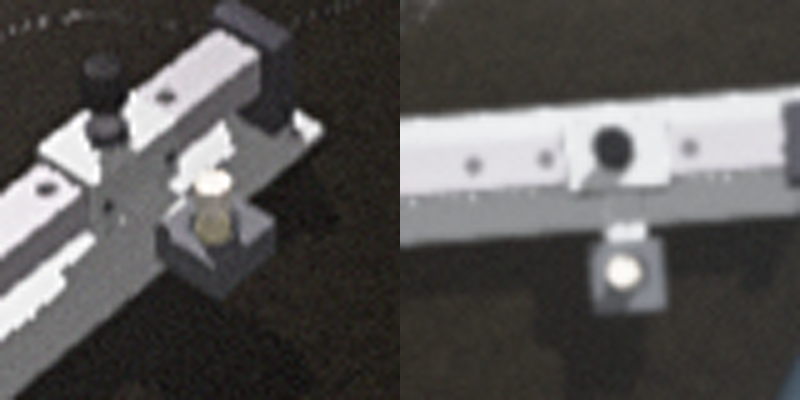

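The left half shows the vial upright in the cup (about (212,205)). In the right half its cap is centred on the cup at (623,270), and the carriage hasn't moved. Now the knob.

```bash
python3 - <<'E'
from h import *
q=qdown()
robot.move_pose([570.6,39,185],q);st()
robot.movel([570.6,39,103.5],speed=100);st()
robot.close();robot.pause(0.2);st()
p=np.array(robot.get_tool_pos())
for dz in (4,8,12,15.5):
    robot.movel([570.6,39,103.5+dz],speed=30);st()
robot.pause(0.2);st()
E
```

```text
t 12.29 tcp [570.3  39.4 185. ] F [-0.2  0.  -0.3] op 85.5
t 13.26 tcp [571.   38.8 104.1] F [-0.1  0.7  0.4] op 85.6
t 14.05 tcp [570.8  39.  103.9] F [-1.8 -0.7  5.3] op 24.0
t 14.33 tcp [570.6  39.  107.3] F [ 1.6  0.3 -3.7] op 23.9
t 14.62 tcp [570.6  39.  111.6] F [ 1.7 -0.4 -4.4] op 23.5
t 14.9 tcp [570.6  39.  115.6] F [ 2.  -0.1 -5.7] op 23.7
t 15.17 tcp [570.6  39.  119.2] F [ 2.1  0.2 -5.9] op 24.2
t 15.37 tcp [570.6  39.  119. ] F [ 3.1  0.1 -5.9] op 23.8
```

The spring force rose from 3.7 to 5.9 N with the lift, so the plunger is up about 15 mm. Now I'll shift it left.

```bash
python3 - <<'E'
from h import *
d=np.array([-np.sin(PSI),np.cos(PSI),0]);p0=np.array([570.6,39,119])
for s in (8,20,32,42,45):
    robot.movel(p0+s*d,speed=40);st()
robot.pause(0.2);st()
snap("shift")
a=cv2.imread("pics/scene_shift.png");b=cv2.imread("pics/top_shift.png")
cv2.imwrite("pics/shift.png",np.hstack([cv2.resize(a[180:260,245:325],None,fx=5,fy=5,interpolation=cv2.INTER_CUBIC),cv2.resize(b[160:240,240:320],None,fx=5,fy=5,interpolation=cv2.INTER_CUBIC)]))
E
```

```text
t 15.72 tcp [569.8  47.7 119. ] F [ 2.1  3.2 -6.8] op 24.0
t 16.17 tcp [568.7  59.5 119. ] F [ 3.1  2.6 -6.1] op 23.8
t 16.62 tcp [567.5  71.4 119. ] F [ 3.9  1.6 -7. ] op 23.6
t 17.02 tcp [566.6  81.4 119. ] F [ 4.6  2.  -6.3] op 23.6
t 17.27 tcp [566.3  84.  119.1] F [ 4.6  1.6 -5.9] op 23.9
t 17.47 tcp [566.3  83.9 119. ] F [ 4.6  2.4 -6.5] op 23.8
```

View pics/shift.png

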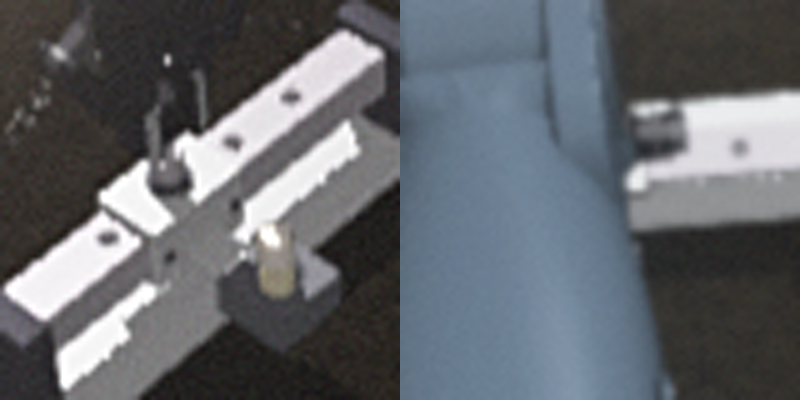

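The carriage moved one hole: holes 1 and 2 now show at (291,96) and (233,142) to its right, hole 4 at (108,237) to its left. The vial is still in the cup. Now I'll lower the pin.

```bash
python3 - <<'E'
from h import *
d=np.array([-np.sin(PSI),np.cos(PSI),0]);p0=np.array([570.6,39,0])+45*d
for z in (117,115.5,114,112,109,106.5,104.5,103.5):
    robot.movel([p0[0],p0[1],z],speed=25);st()
    if robot.get_contact_force()[2]>12: print("blocked");break
E
```

```text
t 17.82 tcp [566.3  83.8 116.9] F [ 5.1  2.6 -5.8] op 23.6
t 18.07 tcp [566.3  83.8 115.4] F [ 4.7  2.5 -6.3] op 23.7
t 18.32 tcp [566.3  83.8 113.8] F [ 5.2  1.  -4.9] op 24.1
t 18.57 tcp [566.3  83.8 111.8] F [ 4.3  2.2 -4.5] op 23.6
t 18.83 tcp [566.3  83.8 108.6] F [ 4.6  1.7 -4.4] op 23.9
t 19.08 tcp [566.3  83.8 106.1] F [ 4.5  2.1 -2.9] op 23.8
t 19.33 tcp [566.3  83.8 104.2] F [ 4.4  2.5 -3.2] op 24.0
t 19.58 tcp [566.4  83.8 103.9] F [1.9 2.2 4.9] op 23.7
```

```bash
python3 - <<'E'
from h import *
robot.pause(0.3);st()
snap("end")
a=cv2.imread("pics/scene_end.png");b=cv2.imread("pics/top_end.png")
cv2.imwrite("pics/end.png",cv2.resize(a[140:290,230:430],None,fx=4,fy=4,interpolation=cv2.INTER_CUBIC))
E
```

```text
t 19.88 tcp [566.4  83.8 103.9] F [2.7 1.6 5.8] op 23.8
```

View pics/end.png

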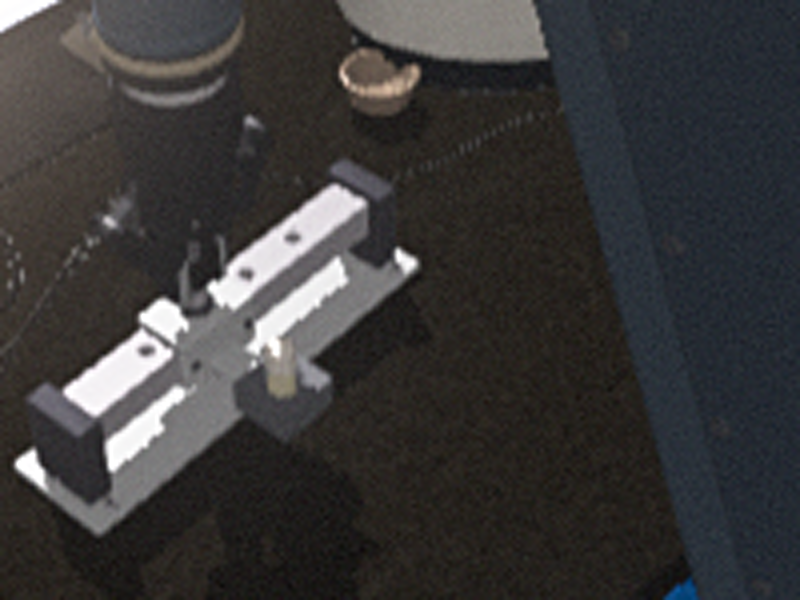

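The vial stands in the cup at (282,368), the fingers are on the knob, and the carriage is at the third hole. The arm hides the wide vial in this view, so I'll check the top picture.

```bash
python3 - <<'E'
import cv2
b=cv2.imread("pics/top_end.png")
cv2.imwrite("pics/end_t.png",cv2.resize(b[140:290,190:450],None,fx=3,fy=3,interpolation=cv2.INTER_CUBIC))
E
```

```text
(no output)
```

View pics/end_t.png

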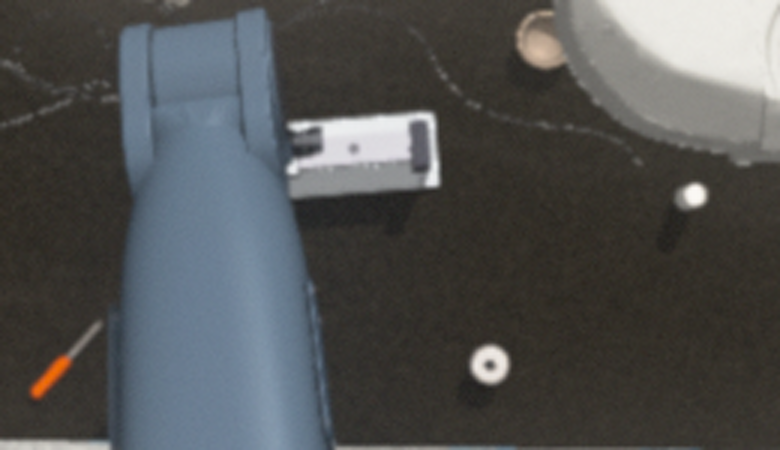

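The wide vial at (691,196), the mortar (543,40), the die (490,364) and the screwdriver (65,360) are all where they started. Handing in.

```bash
python3 - <<'E'
from plant import robot
robot.hand_in()
E
```

```text
the job is handed in; nothing more can be done
```

I handed the job in at about 20 s with every step done. `hand_in()` reports no verdict.

- **Vial:** I picked the left vial as the narrow one. Its cap measured 20.6 mm against 24.5 mm for the other, and its top stood at 48 mm against 53.5 mm. It entered the bore without force and met the floor at TCP z 76.1 mm, where 76 mm was expected. I let it go, and both cameras showed it upright and centred in the cup.
- **Plunger and carriage:** I lifted the plunger by its knob about 15 mm, and the spring force rose to 5.9 N. I then moved the carriage 45 mm left and lowered the pin with no blockage. The TCP stopped at 103.9 mm, the same height as at the first hole, with about 5 N of upward reaction, so I take the pin as fully home.
- **End state:** The fingers still hold the knob at 23.8 mm opening. The narrow vial is in the cup, and the wide vial stands untouched. The mortar, die and screwdriver look unmoved.

**Disagreements and gaps:**
- The two cameras differed by 1–5 mm, mostly in y. I used values between them, and the force-free fit into the cup confirmed that.
- The gripper opening read about 2 mm below the true diameters (18 mm on the vial, 23.8 mm on the knob).
- The arm hid the wide vial in the last scene picture, so I checked it only from the top camera.

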